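Push a socket rack past a spring gate into its return bay

ROBOT

A 6-joint arm with a two-finger parallel gripper is mounted at the origin on the work surface. World frame = base frame: x ahead of the robot, y to its left, z up, the work surface at z = 0. Lengths are in m, angles in degrees, forces in N, time in s.
With the tool pointing down it reaches from about 0.4 to 0.825 m from the base axis. Payload 7 kg.
Tool frame: the origin (TCP) lies on the centre line of the jaws, within the pads' length; the fingertips stand 8 mm ahead of it and the grasp point (between the pads) lies 11 mm behind it; z points along the fingers, y is the line along which they close (so a half turn about z gives the same grasp; the last joint's range is limited). The gripper opens to 88 mm and grips with 3 to 60 N. Pads are 19 mm wide; open, the fingers measure 130 mm over their backs; the gripper's body (78 mm by 193 mm) begins 47 mm behind the grasp point.
Start: joints at [90.418, 20.546, 0.682, 0, -70.136, -16.507], TCP at [0.187, 0.649, 0.235] pointing down, gripper open.
Joint ranges: [-176.03, 176.03], [-82.01, 121.73], [-58.28, 71.71], [-173.87, 95.51], [-174.79, -0.11], [-173.66, 173.66]. Speed limits (degrees/s): [136.94, 136.94, 172.46, 180, 180, 180].

INTERFACE

Orientations are given as [roll, pitch, yaw] about the fixed x, y, z axes, in that order (R = Rz(yaw) Ry(pitch) Rx(roll)).
In Python, from plant import telemetry, viewer, close_job, models gives the robot as it stands.
- The arm moves only by the shell command python3 -m handwheel 'ROWS' [FORCE]. ROWS is JSON, a list of rows, each an object with "grip": the closure, from -1 (fully open) to 1 (shut); "travel": the shift along the tool's x, y, z as a fraction of full scale, a list of three; "spin": the turn about the tool's z as a fraction of full scale. A call has 1 to 8 rows; each row shifts and turns the commanded pose from where the row before left it, along the tool's axes as they then stand; what a row does not reach is not made up. Full scale, the value 1, is 0.025 m for a shift and 5 degrees for a turn. A row lasts 1/8 s, in which the tool goes at most 62.5 mm and 10.7 degrees, less where a joint would pass 70% of its speed; a pose out of reach is approached as far as the arm can. A call with a number of a shift or a turn outside -1 to 1 is refused whole. A call with a gripper value outside its range is refused whole. The fingers move at their own pace and stop on an object; FORCE is the grip in N (left out, the last holds). Time passes only in rows, so rows that do not move let the fingers close. It gives the time, the measured TCP pose, the force, the opening and the grip force at its end, in the units of the state.
- telemetry.get_state(): the state, without advancing time (a new reading comes with each control period).
- viewer.capture(name): name is "scene" or "side" or "wrist"; returns the picture (420x560x3 uint8, red, green, blue); there is no depth.
- viewer.calibration(name): a dict with "fx", "fy", "cx", "cy" (pixels), "T" (4x4, takes a point from camera to world coordinates); the wrist camera has in their place "T_tool_cam" (4x4, takes a point from camera to tool coordinates, whose origin is the TCP and whose axes are the flange's). Camera axes: x right, y down, z forward; pixel columns grow to the right and rows downward; lengths in m; the calibration is good to about 2 mm. A picture is of the moment at which its call begins: read the wrist's pose just before it. calibration takes no time and is no camera call.
- close_job(): hands the job in; it is judged then, once.
Trained networks look in the newest picture that a camera, given by its name, has taken for a name from the list of things; names that differ only in an ending like _2 or _b are one class to them, and where a whole thing is asked for, a point or a joint stands for the part that bears it (a point fixed in the world has none). Each returns a list of dicts, best first, with "p" (0 to 1); they miss things now and then, are a little off and sometimes report something else, mostly with a low value. They report only what shows in the picture. A call takes as long as a camera call. They do not tell look-alikes from the thing itself.
- models.find_in(camera, thing): "position" ([column, row] in pixels, amid what is visible of it).
The state is a dict: "time_s": time; "joints": joint angles; "qd": joint speeds; "joint_torque": joint torques, N m; "tcp_pos": TCP position; "eef_rot": TCP orientation; "contact_force": force on the tool from outside, world axes, zero at the start; "moment": the same for the moment, N m; "gripper_width": finger opening in m; "gripper_force": force on a finger pad.
Only numpy, scipy, OpenCV 4.12 (cv2) and the standard library are available. Lean on these libraries where they do the work, as an engineer would, in place of code of your own. Each camera call takes 0.05 s, during which the arm holds its last target. There are 200 camera calls.

TASK

Return the socket rack in the plywood chute to its bay. With one fingertip press the long metal paddle beside the chute down and hold it there, so that the gate tooth in the middle of the chute sinks below the floor, and with the other finger push the rack along the chute past the gate; keep the paddle down until the whole rack is past, then let go so that the gate springs up closed behind the rack. Only press and push: the rack stays flat on the chute floor, not lifted or tipped, and the other things on the bench are left alone.

Things in the scene. Friction and masses are not known exactly. Their poses are not given: they have to be found in the camera images.
- chute: plywood chute fixed to the bench; place and heading vary. Origin on the bench top (z=0) under the middle of the gate slot; +x is the push direction, z up. Floor 50 mm above the bench, from x=-190 (open loading end) to +150 mm, with a 14 mm wide cross slot at x=0. Channel y=-30.5 to +30.5 between side rails 8 mm thick, 10 mm high above the floor. Hinge ears at y=+40 to +64, 56 mm high.
- bay_stop (a point): the middle of the foot of the face of the bay's end stop (30 mm high), x=+140, y=0, z=50 mm in the chute's frame. The bay is the stretch of chute from the gate to this stop; a rack anywhere in it, wholly past the gate tooth, is home.
- rack: loose wooden socket rack in the chute in front of the gate: block 80 mm long (x), 56 wide (y), 40 high, with 8 steel sockets 15 mm above that; about 0.5 kg. Origin at the centre of its underside. It stands on two cross battens 14 mm high, 14 mm long, flush with its ends; hollow between, where the tooth would spring up if let go too soon. Starts at x=-96 to -62 mm in the chute's frame.
- rack_rear (a point): the middle of the rack's flat rear end, the face to push: 40 mm behind the rack's origin, 22 mm above its underside; the face is 56 mm wide and 40 mm high. Past the gate when it is at x=+6 mm or more in the chute's frame; at x=+60 mm the rack meets the end stop.
- gate (a joint): angle of the gate rocker (rad): 0 = closed (by a spring), grows as the paddle is pressed down, mechanical stop at 0.36. The tooth is wholly below the floor from 0.25 on. The hinge line is parallel to the chute's x at y=+58, z=44 mm in its frame, so pressing anywhere along the paddle does the same. About 0.7 N on the paddle starts it, 2 N holds it fully down.
- paddle_mid (a point): the middle of the upper face of the aluminium paddle of the gate rocker: a plank 215 mm long (x=-190 to +25), 32 wide, 6 thick, outside the chute along its -y side. In the chute's frame: closed x=-82.5, y=-54, z=108 mm; at gate 0.25 y=-66.5, z=78; at 0.30 y=-68, z=72 (face level); at the stop 0.36 y=-69.5, z=64.
- tooth_top (a point): the middle of the top edge of the steel gate tooth (10 mm thick in x, 30 mm wide in y). Closed it is at x=0, y=-10, z=62 mm in the chute's frame, 12 mm above the floor.
- pencil_tin: bystander, loose, to be left where it is; origin at the centre of its underside: ribbed steel tin, 78 mm diameter, 100 mm high, with yellow pencils up to 185 mm high.
- glue: bystander, loose, to be left where it is; origin at the centre of its underside: white glue bottle, 52 mm diameter, 130 mm high.
- pliers: bystander, loose, to be left where it is; origin at the centre of its underside: black-handled pliers lying flat, 155 mm long, 14 mm high (origin near the middle of its length).
- tape: bystander, loose, to be left where it is; origin at the centre of its underside: roll of paper tape lying flat, 90 mm diameter, 24 mm high.
- spare_rack: bystander, loose, to be left where it is; origin at the centre of its underside: a second socket rack of the same make standing on the bench, not in the chute.
- offcut: bystander, loose, to be left where it is; origin at the centre of its underside: piece of wood 90 x 35 x 18 mm.
- dowel: bystander, loose, to be left where it is; origin at the centre of its underside: short wooden dowel lying on the bench, 70 mm long, 12 mm diameter.
Not all that is in view belongs to the job. What is shaped like the rack but red or yellow is not meant.

How it is judged:
By the outcome, as a careful person would: the job done as asked, in the order asked, and still so for the second after the job is handed in, with the robot touching nothing.
It also fails if it takes over 45 s, if anything falls off the work surface, if the arm or the gripper's body presses on something with over 40 N, if the wrist force passes 120 N, or if a joint passes its speed limit or range.

## Working session

There is one attempt and no reset: what is moved stays moved. The work goes in short steps, Python scripts to look and compute and a shell command to move; the robot and the scene stay as the last step left them, time stands still between calls to the robot, and variables do not carry over. Pictures are saved under pics/ and viewed, at most 10 in all, crops included, and the job is handed in when it is done.

```bash
mkdir -p pics
python3 - <<'E'
from plant import telemetry, viewer, models
import cv2,numpy as np
s=telemetry.get_state();print({k:np.round(v,3).tolist() for k,v in s.items()})
for c in("scene","side"):
    im=viewer.capture(c);cv2.imwrite(f"pics/{c}0.png",im[:,:,::-1])
    k=viewer.calibration(c);print(c,k["fx"],k["fy"],k["cx"],k["cy"],np.round(k["T"],4).tolist())
    for t in("chute","rack","rack_rear","paddle_mid","tooth_top","bay_stop","spare_rack"):
        print(t,[(np.round(d["position"],1).tolist(),round(d["p"],2)) for d in models.find_in(c,t)][:4])
print(np.round(viewer.calibration("wrist")["T_tool_cam"],4).tolist())
E
```

```text
{'time_s': 0.0, 'joints': [90.417, 20.59, 0.633, -0.022, -70.135, -16.505], 'qd': [-0.086, 0.063, -0.073, 0.028, 0.117, -0.074], 'joint_torque': [-0.001, -58.272, 29.305, 6.997, 0.007, -0.0], 'tcp_pos': [0.187, 0.648, 0.234], 'eef_rot': [179.905, -0.007, -16.096], 'contact_force': [-0.944, -0.327, -0.677], 'moment': [0.025, 0.01, 0.009], 'gripper_force': 0.0, 'gripper_width': 0.087}
scene 392.8958595645512 392.8958595645512 277.91314614662247 215.94406620431505 [[0.0579, 0.638, -0.7679, 1.4227], [0.9983, -0.0439, 0.0388, -0.0901], [-0.009, -0.7688, -0.6395, 0.8523], [0.0, 0.0, 0.0, 1.0]]
chute [([255.1, 259.8], 0.56)]
rack [([254.3, 198.1], 0.94), ([208.5, 208.8], 0.89), ([302.5, 211.2], 0.82), ([165.9, 211.2], 0.67)]
rack_rear [([247.1, 228.3], 0.85), ([299.6, 208.4], 0.74), ([166.1, 205.7], 0.74), ([209.5, 209.3], 0.71)]
paddle_mid [([232.2, 229.3], 0.64)]
tooth_top [([230.6, 231.8], 0.77)]
bay_stop [([251.0, 260.8], 0.85)]
spare_rack [([298.9, 292.5], 0.93)]
side 416.6791573287122 416.6791573287122 283.27009534508556 207.64670369354843 [[0.9727, -0.1825, 0.1434, 0.4228], [-0.2319, -0.7404, 0.6309, -0.6662], [-0.009, -0.6469, -0.7625, 0.8448], [0.0, 0.0, 0.0, 1.0]]
chute [([315.1, 243.6], 0.63), ([237.9, 242.3], 0.19)]
rack [([225.2, 400.5], 0.95), ([221.0, 210.5], 0.92), ([218.5, 322.9], 0.68), ([281.3, 240.1], 0.63)]
rack_rear [([189.1, 268.7], 0.96), ([283.7, 234.3], 0.63), ([216.9, 324.8], 0.6), ([223.7, 209.2], 0.55)]
paddle_mid [([299.2, 252.1], 0.79)]
tooth_top [([293.9, 253.0], 0.61)]
bay_stop [([311.0, 249.4], 0.93)]
spare_rack [([347.8, 201.9], 0.93)]
[[0.0015, -0.9507, -0.31, 0.0848], [1.0, 0.0015, -0.0, -0.0001], [0.0005, -0.31, 0.9507, -0.1498], [0.0, 0.0, 0.0, 1.0]]
```

View pics/scene0.png

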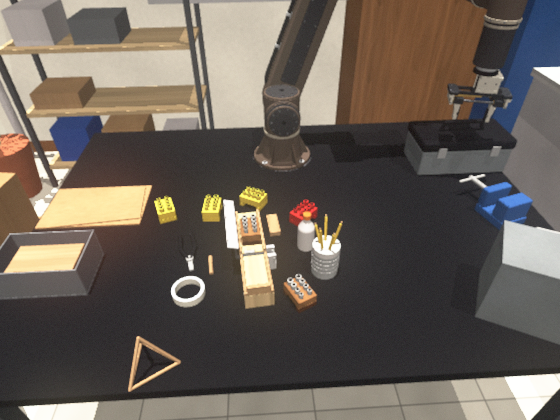

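View pics/side0.png

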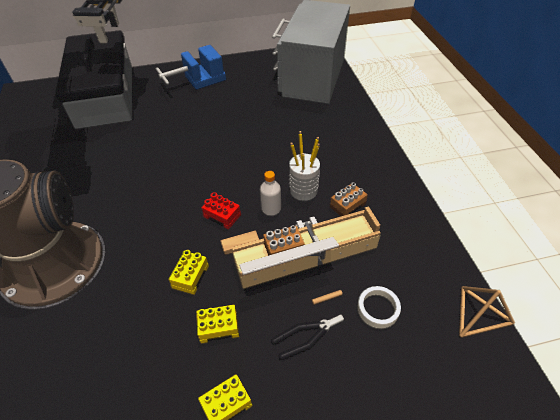

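The rack meant is the brown one in the chute, at scene (249,226) and side (283,238). These could be mistaken for it:
- spare rack: scene (299,291)
- yellow racks: scene (254,198), (211,208), (165,209)
- red rack: scene (304,212)

The paddle is the pale plank at scene (231,225) and side (290,257).

Run:
```python
import cv2,numpy as np
a=cv2.imread("pics/scene0.png")[180:320,200:360];b=cv2.imread("pics/side0.png")[170:300,210:400]
cv2.imwrite("pics/c1.png",cv2.resize(a,None,fx=4.2,fy=4.2,interpolation=2));cv2.imwrite("pics/c2.png",cv2.resize(b,None,fx=4,fy=4,interpolation=2))
```

```text
(no output)
```

View pics/c1.png

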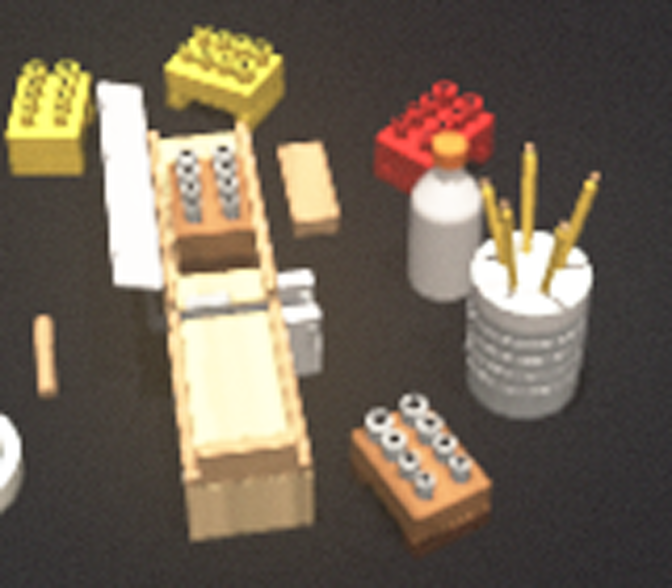

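View pics/c2.png

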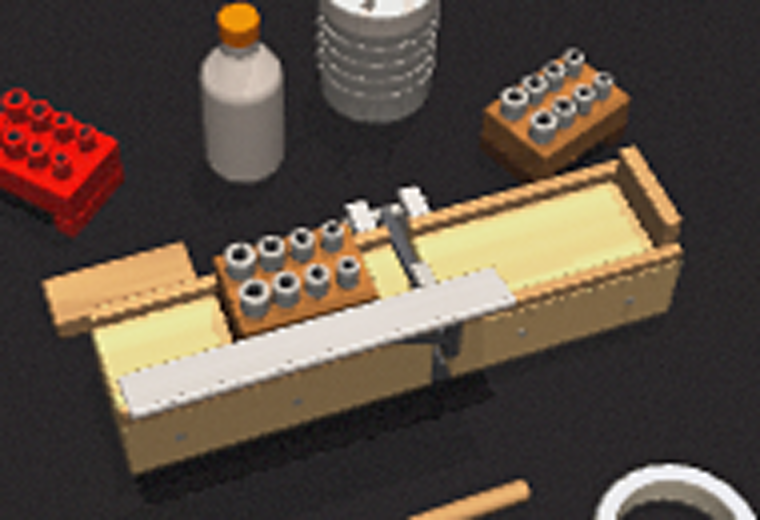

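The crops show the brown rack in the chute: scene crop (210,200), side crop (295,285). The white paddle is on its robot-right side, the tooth at side crop (420,270). The offcut and glue stand on the other side, and the far end has the stop. Next I fit the chute pose from clicked corners.

```bash
cat > h.py <<'E'
import numpy as np
from plant import viewer,telemetry
def proj(k,T,P):
    p=(np.asarray(P)-T[:3,3])@T[:3,:3]
    return np.stack([k["fx"]*p[:,0]/p[:,2]+k["cx"],k["fy"]*p[:,1]/p[:,2]+k["cy"]],1)
def w(q,P):
    P=np.asarray(P,float)/1000;c,s=np.cos(q[2]),np.sin(q[2])
    return np.stack([q[0]+c*P[:,0]-s*P[:,1],q[1]+s*P[:,0]+c*P[:,1],P[:,2]],1)
def ray(k,T,px,z):
    d=T[:3,:3]@[(px[0]-k["cx"])/k["fx"],(px[1]-k["cy"])/k["fy"],1]
    return T[:3,3]+d*(z-T[2,3])/d[2]
E
python3 - <<'E'
from h import *
from scipy.optimize import least_squares
from plant import models
ks={c:viewer.calibration(c) for c in("scene","side")}
obs={"scene":[((190,535),(150,-38.5,0)),((312,523),(150,38.5,0)),((119,86),(-190,-54,108)),((138,285),(25,-54,108))],
"side":[((135,472),(-190,-38.5,0)),((674,310),(150,-38.5,0)),((129,394),(-190,-54,108)),((504,283),(25,-54,108))]}
f={"scene":lambda u:np.array(u)/4.2+[200,180],"side":lambda u:np.array(u)/4+[210,170]}
def res(q): return np.concatenate([(proj(ks[c],ks[c]["T"],w(q,[o[1] for o in obs[c]]))-f[c]([o[0] for o in obs[c]])).ravel() for c in ks])
r=least_squares(res,[0.55,-.1,0],loss="soft_l1");q=r.x;print(q,np.degrees(q[2]));print(res(q).round(1))
def inch(p):
    c,s=np.cos(q[2]),np.sin(q[2]);d=p[:2]-q[:2];return np.round([1000*(c*d[0]+s*d[1]),1000*(-s*d[0]+c*d[1])])
for nm,z,c,u in[("rack RL",.09,"side",(215,257)),("rack RR",.09,"side",(235,333)),("rack FL",.09,"side",(348,222)),("rack FL",.09,"scene",(253,228)),("rack FR",.09,"scene",(173,238)),("tin left",0,"scene",(470,380)),("tin front",0,"scene",(525,412)),("glue base",0,"scene",(445,295))]:
    p=ray(ks[c],ks[c]["T"],f[c](u),z);print(nm,p.round(3),inch(p))
E
```

```text
[ 0.62329766 -0.12337759  0.09894592] 5.669183382721083
[-0.   1.3 -0.3  0.3 -0.3 -0.7 -0.1 -0.4  0.1  0.2 -1.1 -0.1 -0.7 -0.1
  1.2 -0.6]
rack RL [ 0.504 -0.108  0.09 ] [-117.   28.]
rack RR [ 0.504 -0.161  0.09 ] [-122.  -25.]
rack FL [ 0.583 -0.101  0.09 ] [-38.  26.]
rack FL [ 0.586 -0.099  0.09 ] [-35.  28.]
rack FR [ 0.593 -0.154  0.09 ] [-34. -27.]
tin left [0.653 0.046 0.   ] [ 47. 165.]
tin front [ 0.685  0.079 -0.   ] [ 81. 196.]
glue base [ 0.569  0.038 -0.   ] [-38. 166.]
```

Rack rear is at chute x≈-119 mm. The chute origin is at (0.623,-0.123) with yaw 5.7°. The tin and glue stay clear of the planned path. Next I turn the tool to the chute heading and travel over.

```bash
python3 -m handwheel '[{"grip":-0.36,"travel":[1,0,0],"spin":-1},{"grip":-0.36,"travel":[1,0,0],"spin":-1},{"grip":-0.36,"travel":[1,0.5,0],"spin":-1},{"grip":-0.36,"travel":[1,1,0],"spin":-1},{"grip":-0.36,"travel":[1,1,0],"spin":-0.35},{"grip":-0.36,"travel":[1,1,0],"spin":0},{"grip":-0.36,"travel":[1,1,0],"spin":0},{"grip":-0.36,"travel":[0,1,0],"spin":0}]'
python3 -m handwheel '[{"grip":-0.36,"travel":[0,1,0],"spin":0},{"grip":-0.36,"travel":[0,1,0],"spin":0},{"grip":-0.36,"travel":[0,1,0],"spin":0},{"grip":-0.36,"travel":[0,1,0],"spin":0},{"grip":-0.36,"travel":[0,1,0],"spin":0},{"grip":-0.36,"travel":[0,1,0],"spin":0},{"grip":-0.36,"travel":[0,1,0],"spin":0},{"grip":-0.36,"travel":[0,1,0],"spin":0}]'
python3 -m handwheel '[{"grip":-0.36,"travel":[0,1,0],"spin":0},{"grip":-0.36,"travel":[0,1,0],"spin":0},{"grip":-0.36,"travel":[0,1,0],"spin":0},{"grip":-0.36,"travel":[0,1,0],"spin":0},{"grip":-0.36,"travel":[0,1,0],"spin":0},{"grip":-0.36,"travel":[0,1,0],"spin":0},{"grip":-0.36,"travel":[0,1,0],"spin":0},{"grip":-0.36,"travel":[0,1,0],"spin":0}]'
```

```text
time_s: 1.8
tcp_pos: [0.3689, 0.5024, 0.2342]
eef_rot: [180.0, -0.0, 5.6]
contact_force: [0.0, -0.0, -0.1]
gripper_width: 0.0595
gripper_force: 0.0
time_s: 2.8
tcp_pos: [0.3873, 0.3026, 0.2346]
eef_rot: [-180.0, -0.0, 5.7]
contact_force: [-0.0, -0.1, 0.7]
gripper_width: 0.0594
gripper_force: 0.0
time_s: 3.8
tcp_pos: [0.4068, 0.1037, 0.2346]
eef_rot: [-180.0, -0.0, 5.7]
contact_force: [-0.0, -0.1, -0.8]
gripper_width: 0.0594
gripper_force: 0.0
```

```bash
python3 -m handwheel '[{"grip":-0.36,"travel":[0.3,1,0],"spin":0},{"grip":-0.36,"travel":[0.3,1,0],"spin":0},{"grip":-0.36,"travel":[0.3,1,0],"spin":0},{"grip":-0.36,"travel":[0.3,1,0],"spin":0},{"grip":-0.36,"travel":[0.3,1,0],"spin":0},{"grip":-0.36,"travel":[0.3,1,0],"spin":0},{"grip":-0.36,"travel":[0.3,1,0],"spin":0},{"grip":-0.36,"travel":[0,1,0],"spin":0}]'
python3 -m handwheel '[{"grip":-0.36,"travel":[0,1,0],"spin":0},{"grip":-0.36,"travel":[0,1,0],"spin":0},{"grip":-0.36,"travel":[0,1,0],"spin":0},{"grip":-0.36,"travel":[0,0,0],"spin":0},{"grip":-0.36,"travel":[0,0,0],"spin":0}]'
cat >> h.py <<'E'
from scipy.spatial.transform import Rotation as R
def wristT():
    s=telemetry.get_state();A=np.eye(4);A[:3,:3]=R.from_euler("xyz",s["eef_rot"],degrees=True).as_matrix();A[:3,3]=s["tcp_pos"]
    return A@np.array(viewer.calibration("wrist")["T_tool_cam"])
def look(name):
    import cv2
    T=wristT();im=viewer.capture("wrist");np.save("wT.npy",T)
    cv2.imwrite(name,cv2.resize(im[:,:,::-1],None,fx=10/7,fy=10/7,interpolation=2))
E
python3 -c "
from h import *
look('pics/w1.png')
T=np.load('wT.npy');k=viewer.calibration('wrist')
q=[0.6233,-.1234,.09895]
print((proj(k,T,w(q,[(-190,-38.5,60),(-190,38.5,60),(-190,-54,108),(25,-54,108),(0,-10,62),(-119,-28,90),(-119,28,90)]))*10/7).round())"
```

```text
time_s: 4.8
tcp_pos: [0.4789, -0.0902, 0.2344]
eef_rot: [180.0, 0.0, 5.7]
contact_force: [0.5, -0.4, 0.1]
gripper_width: 0.0598
gripper_force: 0.0
time_s: 5.42
tcp_pos: [0.4858, -0.1634, 0.2344]
eef_rot: [-180.0, 0.0, 5.6]
contact_force: [-0.4, -0.4, 0.8]
gripper_width: 0.0594
gripper_force: 0.0
[[420. 336.]
 [314. 336.]
 [447. 365.]
 [459. -30.]
 [376.  44.]
 [406. 249.]
 [316. 249.]]
```

View pics/w1.png

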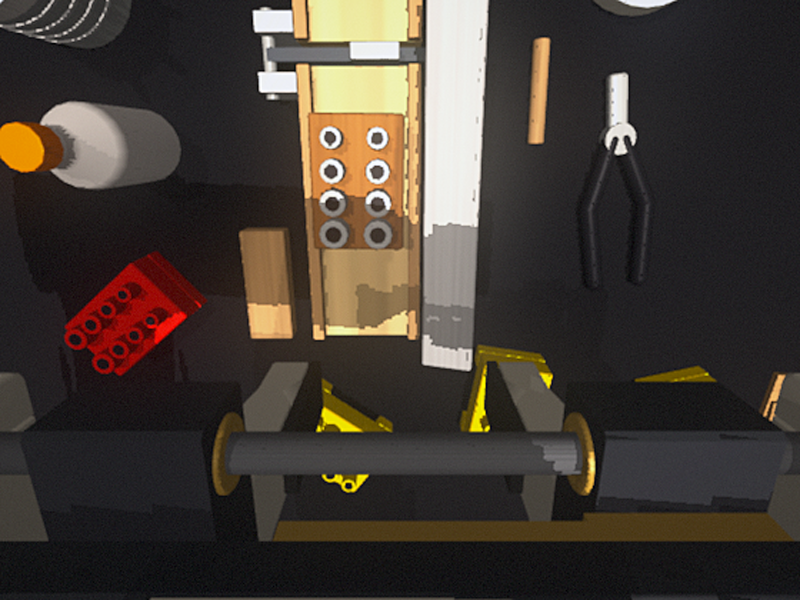

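The picture matches the prediction within about 3 mm: load-end corners at (314,338) and (418,338), rack rear edge y≈249 px, paddle end (447,368), tooth (376,50). I'll shift 5 mm toward the paddle and narrow the opening to 50 mm, back off slightly, then descend.

```bash
python3 -m handwheel '[{"grip":-0.14,"travel":[-0.14,0.2,0],"spin":0},{"grip":-0.14,"travel":[0,0,1],"spin":0},{"grip":-0.14,"travel":[0,0,1],"spin":0},{"grip":-0.14,"travel":[0,0,1],"spin":0},{"grip":-0.14,"travel":[0,0,1],"spin":0},{"grip":-0.14,"travel":[0,0,0.4],"spin":0},{"grip":-0.14,"travel":[0,0,0],"spin":0}]'
python3 -m handwheel '[{"grip":-0.14,"travel":[0,0,0.4],"spin":0},{"grip":-0.14,"travel":[0,0,0.4],"spin":0},{"grip":-0.14,"travel":[0,0,0.4],"spin":0},{"grip":-0.14,"travel":[0,0,0.4],"spin":0},{"grip":-0.14,"travel":[0,0,0.26],"spin":0},{"grip":-0.14,"travel":[0,0,0],"spin":0},{"grip":-0.14,"travel":[0,0,0],"spin":0}]'
python3 - <<'E'
from h import *
import cv2
look('pics/w2.png')
b=viewer.capture("side")[150:300,200:400]
cv2.imwrite("pics/s2.png",cv2.resize(b[:,:,::-1],None,fx=4,fy=4,interpolation=2))
p=telemetry.get_state()["tcp_pos"];q=[.6233,-.1234,.09895];c,s=np.cos(q[2]),np.sin(q[2]);d=np.array(p[:2])-q[:2]
print("chute mm",1000*(c*d[0]+s*d[1]),1000*(-s*d[0]+c*d[1]),p[2])
E
```

```text
time_s: 6.35
tcp_pos: [0.4832, -0.1684, 0.1244]
eef_rot: [180.0, 0.1, 5.7]
contact_force: [-0.3, -0.0, -0.3]
gripper_width: 0.0499
gripper_force: 0.0
time_s: 7.22
tcp_pos: [0.4831, -0.1684, 0.078]
eef_rot: [-180.0, 0.0, 5.7]
contact_force: [-1.1, 0.5, 1.9]
gripper_width: 0.05
gripper_force: 0.9
chute mm -143.99043351705853 -30.922986608559462 0.07817096975094728
```

View pics/w2.png

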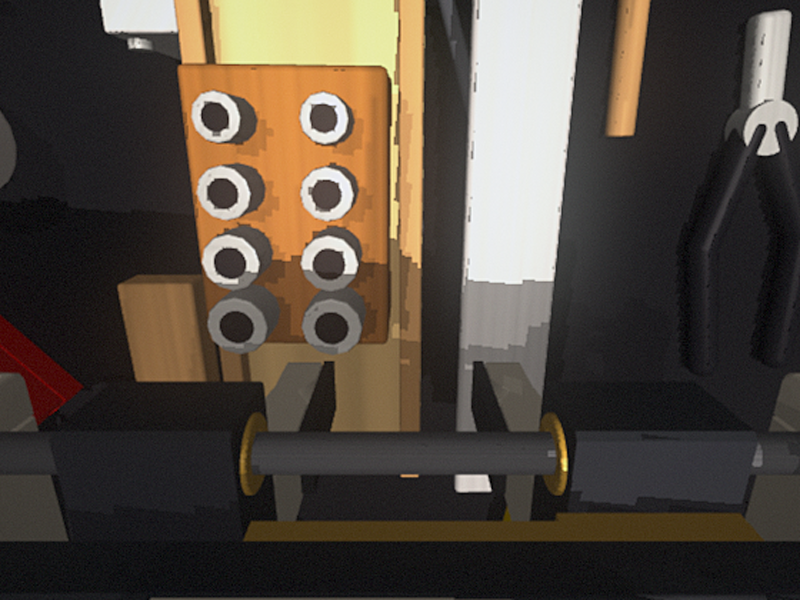

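View pics/s2.png

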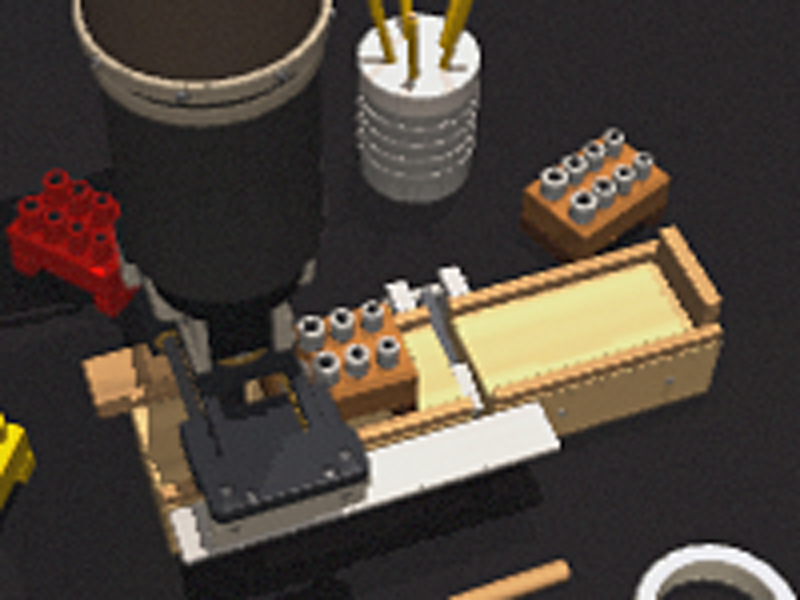

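The paddle is pressed level with 1.9 N and the tooth sits below the floor (side crop (465,385)). The left finger is behind the rack (wrist (300,380), rear edge y≈343). Now I push.

```bash
python3 -m handwheel '[{"grip":-0.14,"travel":[0.4,0,0],"spin":0},{"grip":-0.14,"travel":[0.4,0,0],"spin":0},{"grip":-0.14,"travel":[0.4,0,0],"spin":0},{"grip":-0.14,"travel":[0.4,0,0],"spin":0},{"grip":-0.14,"travel":[0.4,0,0],"spin":0}]'
```

```text
time_s: 7.95
tcp_pos: [0.5322, -0.1638, 0.0778]
eef_rot: [-180.0, 0.2, 5.7]
contact_force: [-7.1, -1.0, 5.2]
gripper_width: 0.0497
gripper_force: 3.6
```

```bash
python3 -m handwheel '[{"grip":-0.14,"travel":[0.1,0,0],"spin":0},{"grip":-0.14,"travel":[0.1,0,0],"spin":0}]'
python3 - <<'E'
from h import *
import cv2
look('pics/w3.png')
b=viewer.capture("side")[150:300,200:400]
cv2.imwrite("pics/s3.png",cv2.resize(b[:,:,::-1],None,fx=4,fy=4,interpolation=2))
E
```

```text
time_s: 8.2
tcp_pos: [0.537, -0.1633, 0.0777]
eef_rot: [-180.0, 0.2, 5.7]
contact_force: [-5.5, -0.1, 4.8]
gripper_width: 0.0499
gripper_force: 3.1
```

View pics/s3.png

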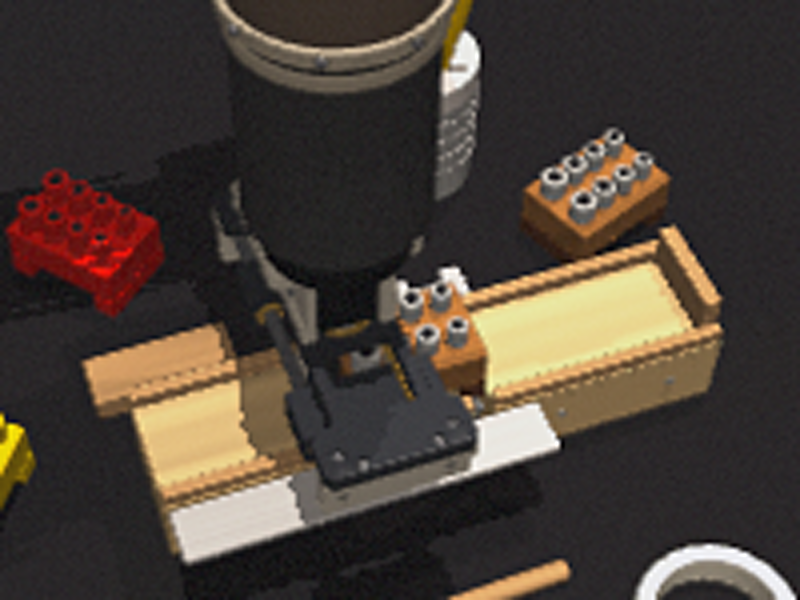

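The rack's front edge is entering over the sunken gate slot (side crop (485,360)). It lies flat and moves with the finger, so I keep pushing.

```bash
python3 -m handwheel '[{"grip":-0.14,"travel":[0.4,0,0],"spin":0},{"grip":-0.14,"travel":[0.4,0,0],"spin":0},{"grip":-0.14,"travel":[0.4,0,0],"spin":0},{"grip":-0.14,"travel":[0.4,0,0],"spin":0},{"grip":-0.14,"travel":[0.4,0,0],"spin":0}]'
python3 -m handwheel '[{"grip":-0.14,"travel":[0.4,0,0],"spin":0},{"grip":-0.14,"travel":[0.4,0,0],"spin":0},{"grip":-0.14,"travel":[0.4,0,0],"spin":0},{"grip":-0.14,"travel":[0.4,0,0],"spin":0},{"grip":-0.14,"travel":[0.36,0,0],"spin":0},{"grip":-0.14,"travel":[0,0,0],"spin":0}]'
python3 - <<'E'
from h import *
import cv2
look('pics/w4.png')
b=viewer.capture("side")[150:300,200:400]
cv2.imwrite("pics/s4.png",cv2.resize(b[:,:,::-1],None,fx=4,fy=4,interpolation=2))
p=telemetry.get_state()["tcp_pos"];q=[.6233,-.1234,.09895];c,s=np.cos(q[2]),np.sin(q[2]);d=np.array(p[:2])-q[:2]
print("chute mm",1000*(c*d[0]+s*d[1]),1000*(-s*d[0]+c*d[1]),p[2])
E
```

```text
time_s: 8.93
tcp_pos: [0.5885, -0.1581, 0.0779]
eef_rot: [-180.0, 0.0, 5.7]
contact_force: [-3.2, -1.2, -0.4]
gripper_width: 0.0499
gripper_force: 2.1
time_s: 9.68
tcp_pos: [0.6384, -0.1532, 0.0784]
eef_rot: [180.0, -0.1, 5.7]
contact_force: [-0.1, 0.6, 1.9]
gripper_width: 0.0495
gripper_force: 0.9
chute mm 11.953087323583135 -31.084236745312463 0.07878049357059794
```

View pics/s4.png

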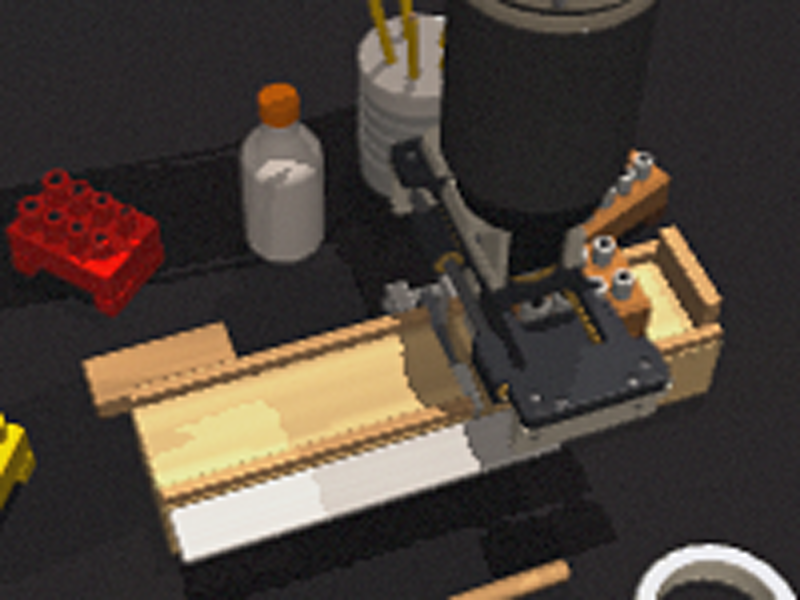

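The rack is wholly past the gate (rear ≈ +21 mm) and the paddle is still held at 1.9 N. I back off a hair, then lift straight up to release.

```bash
python3 -m handwheel '[{"grip":-0.14,"travel":[-0.12,0,0],"spin":0},{"grip":-0.14,"travel":[0,0,-0.4],"spin":0},{"grip":-0.14,"travel":[0,0,-0.4],"spin":0},{"grip":-0.14,"travel":[0,0,-0.4],"spin":0},{"grip":-0.14,"travel":[0,0,-0.6],"spin":0},{"grip":-0.14,"travel":[0,0,-1],"spin":0},{"grip":-0.14,"travel":[0,0,-1],"spin":0},{"grip":-0.14,"travel":[0,0,-1],"spin":0}]'
python3 -m handwheel '[{"grip":-0.14,"travel":[-1,0,-1],"spin":0},{"grip":-0.14,"travel":[-1,0,-0.5],"spin":0},{"grip":-0.14,"travel":[-1,0,0],"spin":0},{"grip":-0.14,"travel":[-1,0,0],"spin":0},{"grip":-0.14,"travel":[-0.5,0,0],"spin":0},{"grip":-0.14,"travel":[0,0,0],"spin":0}]'
python3 - <<'E'
from h import *
import cv2
look('pics/w5.png')
b=viewer.capture("side")[150:300,200:400]
cv2.imwrite("pics/s5.png",cv2.resize(b[:,:,::-1],None,fx=4,fy=4,interpolation=2))
E
```

```text
time_s: 10.78
tcp_pos: [0.6335, -0.1538, 0.1996]
eef_rot: [180.0, -0.0, 5.7]
contact_force: [0.3, -0.4, 0.2]
gripper_width: 0.0499
gripper_force: 0.0
time_s: 11.52
tcp_pos: [0.5215, -0.1649, 0.2364]
eef_rot: [180.0, -0.1, 5.7]
contact_force: [-0.9, 0.2, 0.7]
gripper_width: 0.0499
gripper_force: 0.0
```

View pics/s5.png

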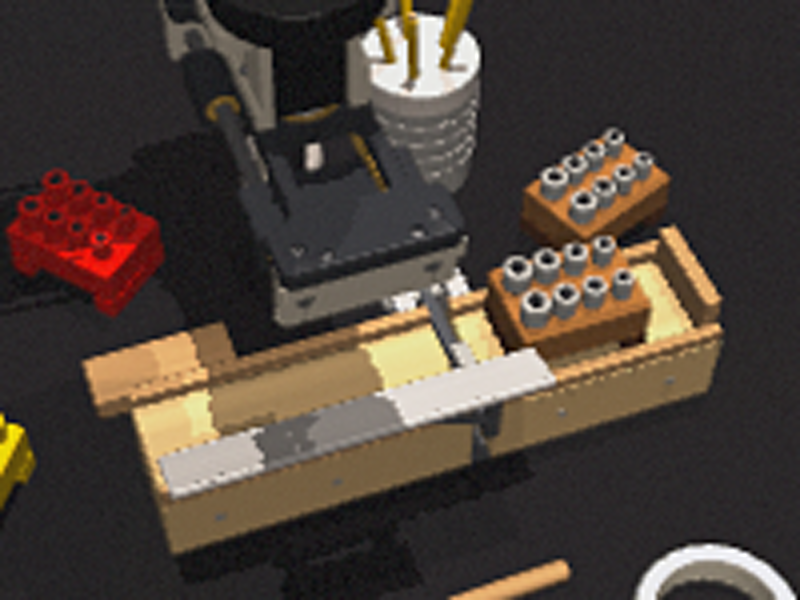

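The rack sits flat in the bay (side crop (570,300)). The paddle is back up and the tooth stands closed behind the rack (460,345). Nothing else has moved and the robot is clear.

```bash
python3 -c "
from plant import close_job
print(close_job())"
```

```text
the job is handed in; nothing more can be done
None
```

The rack is in its bay, flat and wholly past the gate; the gate sprang closed behind it, nothing else visibly moved, and the job was handed in at about 11.6 s.

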